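Close and lock the service hatch of a lamp housing

ROBOT

A 6-joint arm with a two-finger parallel gripper is mounted at the origin on a cart in front of the work surface, level with it; the furniture and walls round the work are solid. World frame = base frame: x ahead of the robot, y to its left, z up, the work surface at z = 0. Lengths are in m, angles in rad, forces in N, time in s.
With the tool pointing down it reaches from about 0.375 to 0.9 m from the base axis. Payload 3.1 kg.
Tool frame: the origin (TCP) lies at the very end of the fingers, on their centre line; the grasp point (between the pads) lies behind it (env.grip_point_offset is the z of the grasp point in the tool frame, in m); z points along the fingers, y is the line along which they close (so a half turn about z gives the same grasp; the last joint's range is limited). The gripper opens to 85 mm and grips with 20 to 120 N. Pads are 22 mm wide; open, the fingers measure 114 mm over their backs; the gripper's body (76 mm by 85 mm) begins 54 mm behind the grasp point. The pads swing forward as they close: fully open they stand 13 mm farther back than shut.
Start: joints at [-1.367, 0.527, 1.433, -0, 1.181, -0.178], TCP at [0.233, -0.58, 0.231] pointing down, gripper open.
Joint ranges: [-3.08, 3.08], [-0.75, 2.2], [0.22, 2.44], [-1.43, 4.57], [0, 2.65], [-2.85, 2.85]. Speed limits (rad/s): [2.79, 2.79, 3.14, 3.14, 3.14, 3.14].

INTERFACE

Orientations are given as [roll, pitch, yaw] about the fixed x, y, z axes, in that order (R = Rz(yaw) Ry(pitch) Rx(roll)).
In Python, from workcell import env, optics, spotter gives the robot as it stands. The module is installed in compiled form; this text tells all that it offers.
- The arm moves only by the shell command python3 -m creep 'ROWS' [FORCE]. ROWS is text: rows parted by semicolons, each of 5 numbers parted by spaces: the finger opening in mm, from 0 to 85.4, then the shift along the tool's x, y, z normalised to -1 to 1, where 1 is 60 mm, then the turn about the tool's z normalised to -1 to 1, where 1 is 0.1 rad. In form: claw tx ty tz turn; .... A call has 1 to 12 rows; each row shifts and turns the commanded pose from where the row before left it, along the tool's axes as they then stand; what a row does not reach is not made up. A row lasts 1/8 s, in which the tool goes at most 62.5 mm and 10.7 degrees, less where a joint would pass 70% of its speed; a pose out of reach is approached as far as the arm can. A call with a number of a shift or a turn outside -1 to 1 is refused whole. A call with a gripper value outside its range is refused whole. The fingers move at their own pace and stop on an object; FORCE is the grip in N (left out, the last holds). Time passes only in rows, so rows that do not move let the fingers close. It gives the time, the measured TCP pose, the force, the opening and the grip force at its end, in the units of the state.
- env.get_obs(): the state, without advancing time (a new reading comes with each control period).
- optics.get_image(name): name is "side" or "top"; returns the picture (384x512x3 uint8, blue, green, red); there is no depth.
- optics.calibration(name): a dict with "K" (3x3 intrinsics, pixels), "pose" (4x4, takes a point from camera to world coordinates). Camera axes: x right, y up, looking along -z (the intrinsics and any distortion apply to the point x, -y, -z); pixel columns grow to the right and rows downward; lengths in m; the calibration is good to about 2 mm. A picture is of the moment at which its call begins. calibration takes no time and is no camera call.
- env.sign_off(): hands the job in; it is judged then, once.
Trained networks look in the newest picture that a camera, given by its name, has taken for a name from the list of things; names that differ only in an ending like _2 or _b are one class to them, and where a whole thing is asked for, a point or a joint stands for the part that bears it (a point fixed in the world has none). Each returns a list of dicts, best first, with "confidence" (0 to 1); they miss things now and then, are a little off and sometimes report something else, mostly with a low value. They report only what shows in the picture. A call takes as long as a camera call.
- spotter.outline_of(camera, query): "pixels" (384x512 bool, what is visible of it) and "pixel" ([row, column] in pixels, amid what is visible of it).
The state is a dict: "t": time; "joint_pos": joint angles; "joint_vel": joint speeds; "effort": joint torques, N m; "position": TCP position; "eef_rot": TCP orientation; "ft_force": force on the tool from outside, world axes, zero at the start; "ft_torque": the same for the moment, N m; "opening": opening from 0.0 (shut) to 1.0 (fully open); "finger_force": force on a finger pad.
Only numpy, scipy, OpenCV 4.12 (cv2) and the standard library are available. Lean on these libraries where they do the work, as an engineer would, in place of code of your own. Each camera call takes 0.05 s, during which the arm holds its last target. There are 200 camera calls.

TASK

The service hatch of the white lamp housing stands open. Swing it down, then press it gently down against its sprung pads and turn the wing knob clockwise, feeling for the height at which the hidden tongue slips behind the frame edge, until the tongue is fully behind it and keeps the hatch down by itself. Do not force the tongue, leave the other things on the bench alone, and let go at the end.

Things in the scene. Friction and masses are not known exactly. Their poses are not given: they have to be found in the camera images.
- housing: white lamp housing, 200 (its x) x 220 (its y) x 85 mm high, fixed on the bench, blue front panel towards the robot. Origin: centre of its underside; -x points to its front, z up. The hatch covers the opening in its top
- hatch (a joint): hinge of the hatch, rad: 0 = level, grows as its front goes up; starts 0.5 to 0.85, stays where it is left (light friction). White plate, 155 mm from hinge line to front edge, 150 mm wide, 6 mm thick. Unlatched it rests on sprung pads at about 0.145. Latched it stays at 0.01 to 0.09, depending on the height of the frame edge
- pads_mid (a point): midway between the tops (at rest) of two sprung black pads under the hatch, straight below the knob's axis. They push the hatch up with 2 N at first touch, then 0.45 N per mm: 3 to 11 N at the knob, all the way down to level; no stop is felt before that. The tongue hangs 20 to 24 mm under the hatch's underside and reaches 24 mm from the axis
- frame_edge (a point): nominal lower corner of the frame edge (underside of the lip), 13 mm in front of the knob's axis. It is the top of a 6.2 mm high slot in a fixed steel plate; the 4 mm tongue must swing into the slot. Too high or too low it meets the plate's face. The plate was set by hand: it may be up to 5 mm higher or lower than this point; find the slot by feel. Never push the tongue on the plate with over 25 N
- hatch_hinge (a point): point on the hinge line at mid width, level with the hatch's underside, 75 mm behind the housing's centre, 87 mm above the bench; the hinge line runs along the housing's y axis
- hatch_corner (a point): point on the hatch's upper face, 140 mm from the hinge line, 50 mm to the left (housing +y) of the middle, 15 mm from the front edge: a free place to push the hatch down. Moves with the hatch
- knob (a joint): wing knob, rad: 0 = tongue drawn in (points to housing -y), grows clockwise seen from above to a stop at 1.57 = tongue points to the front; starts 0 to 0.2. With the hatch too high or too low the tongue meets the plate's face at 0.3 to 0.5: do not force it, turn lightly while pressing the hatch slowly further until it gives. Above 1.3 it is fully behind the edge. Friction 0.03 N m, some 0.1 as it rubs
- knob_grip (a point): middle of the black knob's wing, on its axis, 125 mm from the hinge line, mid width; axis square to the hatch. The wing is a round bar 50 long, 12 mm thick on a thin web (lets the hatch tilt in the grip), on a flange 48 mm across that turns with it; this point is the bar's middle, 16 mm above the flange, 6 below the top, 21.5 above the hatch's face. x: across the wing (pinch along it); y: along it; -y: where the hidden tongue points (red mark)
- vial_0: loose brown vial with blue cap, white label, 24 x 24 x 73 mm, standing; a bystander, origin at its foot
- vial_1: loose brown vial with blue cap, no label, 23 x 23 x 73 mm, standing; a bystander, origin at its foot
- vial_2: loose brown vial with blue cap, red label, 24 x 24 x 73 mm, standing; a bystander, origin at its foot
- tape_roll: loose roll of beige tape lying flat, 98 x 96 x 25 mm; a bystander, origin under its middle
- marker: loose blue and white marker, 17 x 135 x 16 mm; a bystander, origin under its middle

How it is judged:
On the way:
1. the hatch has been swung down on its sprung pads (value of joint hatch below 0.2 rad), for 0.1 s.
At the end, for the whole second after the job is handed in: The hatch stays down by itself, at less than 0.118 rad (15 mm at the knob) against its sprung pads, with the knob turned beyond 1.3 rad, so that the tongue is behind the frame edge (value of joint hatch below 0.118 rad and value of joint knob above 1.3 rad); the robot touches nothing.
It fails at once if the tongue is forced against the slotted plate of the frame with more than 25 N (contact force between hatch and catch above 25 N).
It fails at once if a bystander is moved more than 30 mm (distance of any of vial_0, vial_1, vial_2, tape_roll, marker from where it was at the start of the episode above 0.03 m).
It also fails if it takes over 64 s, if anything falls off the work surface, if the arm or the gripper's body presses on something with over 40 N, if the wrist force passes 120 N, or if a joint passes its speed limit or range.

## Working session

There is one attempt and no reset: what is moved stays moved. The work goes in short steps, Python scripts to look and compute and a shell command to move; the robot and the scene stay as the last step left them, time stands still between calls to the robot, and variables do not carry over. Pictures are saved under pics/ and viewed, at most 10 in all, crops included, and the job is handed in when it is done.

```bash
mkdir -p pics; cat > h.py <<'E'
import numpy as np, cv2
from workcell import env, optics, spotter
def ray(cam,px):
    c=optics.calibration(cam);K=np.array(c["K"]);T=np.array(c["pose"])
    d=np.linalg.inv(K)@[px[1],px[0],1.]
    d=T[:3,:3]@np.array([d[0],-d[1],-d[2]]);return T[:3,3],d/np.linalg.norm(d)
def proj(cam,P):
    c=optics.calibration(cam);K=np.array(c["K"]);T=np.array(c["pose"])
    p=T[:3,:3].T@(np.asarray(P)-T[:3,3]);q=K@[p[0],-p[1],-p[2]];return q[1]/q[2],q[0]/q[2]
def onz(cam,px,z):
    o,d=ray(cam,px);return o+d*(z-o[2])/d[2]
def tri(p1,p2):
    o1,d1=ray("top",p1);o2,d2=ray("side",p2)
    A=np.array([d1,-d2]).T;s=np.linalg.lstsq(A,o2-o1,rcond=None)[0]
    a,b=o1+s[0]*d1,o2+s[1]*d2;return (a+b)/2,np.linalg.norm(a-b)
E
python3 - <<'E'
from h import *
for c in("top","side"):
    im=optics.get_image(c);cv2.imwrite(f"pics/{c}0.png",im)
    k=optics.calibration(c);print(c,np.round(k["K"],1).tolist(),np.round(k["pose"],3).tolist(),[x for x in k if x not in("K","pose")])
    for q in("housing","hatch","knob","knob_grip","hatch_corner"):
        for r in spotter.outline_of(c,q)[:2]:
            m=r["pixels"].astype(np.uint8);b=cv2.minAreaRect(np.argwhere(m)[:,::-1].astype(np.float32))
            print(c,q,round(r["confidence"],2),r["pixel"],m.sum(),np.round(cv2.boxPoints(b)).tolist())
o=env.get_obs();print(o,env.grip_point_offset)
E
```

```text
top [[401.9, 0.0, 259.0], [0.0, 401.9, 189.8], [0.0, 0.0, 1.0]] [[-0.015, 0.998, -0.063, 0.427], [-1.0, -0.016, -0.016, -0.048], [-0.017, 0.062, 0.998, 1.42], [0.0, 0.0, 0.0, 1.0]] []
top housing 0.8 [191.3, 274.3] 3800 [[231.0, 172.0], [294.0, 154.0], [311.0, 212.0], [248.0, 230.0]]
top housing 0.46 [191.0, 271.8] 1991 [[242.0, 174.0], [288.0, 161.0], [301.0, 204.0], [254.0, 218.0]]
top hatch 0.74 [188.9, 274.4] 2006 [[242.0, 174.0], [288.0, 161.0], [300.0, 204.0], [254.0, 217.0]]
top knob 0.73 [199.8, 274.5] 186 [[264.0, 194.0], [278.0, 190.0], [283.0, 203.0], [268.0, 208.0]]
top knob_grip 0.43 [198.6, 269.6] 150 [[266.0, 193.0], [280.0, 193.0], [280.0, 205.0], [266.0, 205.0]]
top hatch_corner 0.8 [192.0, 272.6] 2106 [[242.0, 174.0], [289.0, 160.0], [301.0, 204.0], [254.0, 218.0]]
side [[405.9, 0.0, 258.6], [0.0, 405.9, 189.2], [0.0, 0.0, 1.0]] [[-0.952, 0.165, -0.258, 0.231], [-0.306, -0.537, 0.786, 0.89], [-0.009, 0.827, 0.562, 0.757], [0.0, 0.0, 0.0, 1.0]] []
side housing 0.76 [203.2, 273.2] 4940 [[232.0, 233.0], [238.0, 149.0], [311.0, 154.0], [305.0, 238.0]]
side hatch 0.88 [1
[... 376 characters left out ...]
, [247.0, 208.0]]
{'t': 0.6, 'joint_pos': array([-1.36748620e+00,  5.27457847e-01,  1.43266744e+00, -7.24063781e-06,
        1.18141971e+00, -1.78483844e-01]), 'joint_vel': array([ 0.00189005, -0.00024739,  0.00081965,  0.00109922,  0.00151463,
       -0.00012739]), 'effort': array([-1.59609390e-03, -4.42050540e+01, -1.78324503e+01, -2.97144225e-04,
        9.95977898e-04, -3.34772977e-06]), 'position': array([ 0.2328991 , -0.57997533,  0.23134671]), 'eef_rot': array([3.14154695e+00, 1.50527574e-05, 3.81796716e-01]), 'ft_force': array([0.04297987, 0.43230613, 0.42003161]), 'ft_torque': array([ 0.02407943, -0.01043038,  0.03567416]), 'finger_force': 0.0, 'opening': 0.9995655701309099} -0.0187
```

View pics/top0.png

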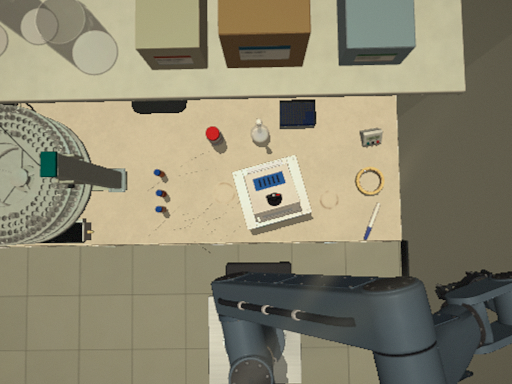

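View pics/side0.png

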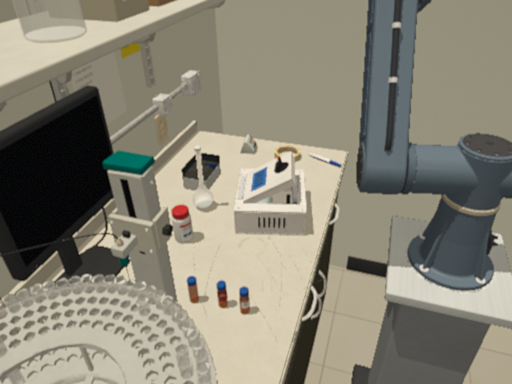

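The top view shows the housing around px (row 192, col 272), with the knob near (199, 274). Nothing loose stands close to it: the vials are at cols 155-165, the tape at 370 and the marker at 372. Next I fit the housing pose and hatch angle to the outlines.

```bash
cat > fit.py <<'E'
from h import *
from scipy.optimize import minimize
def geo(p):
    x,y,w,q=p;c,s=np.cos(w),np.sin(w)
    R=np.array([[c,-s,0],[s,c,0],[0,0,1]]);t=np.array([x,y,0])
    H=lambda P:(R@np.asarray(P,float).T).T+t
    # hatch coords: (r from hinge, y, h above underside)
    def L(P):
        P=np.atleast_2d(P).astype(float);r,yy,h=P.T
        return H(np.c_[.075-r*np.cos(q)+h*np.sin(q)*1, yy, .087+r*np.sin(q)+h*np.cos(q)])
    return H,L
box=[[a,b,z] for a in(-.1,.1) for b in(-.11,.11) for z in(0,.085)]
plate=[[r,b,h] for r in(0,.155) for b in(-.075,.075) for h in(0,.006)]
S=8
def hull(cam,P):
    a=np.array([proj(cam,q)[::-1] for q in P]);return cv2.convexHull(np.round((a+.5)*S).astype(np.int32))
def img(polys):
    m=np.zeros((384*S,512*S),np.uint8)
    for h in polys: cv2.fillPoly(m,[h],255)
    return cv2.resize(m,(512,384),interpolation=cv2.INTER_AREA)/255.
def fit(p0,masks,pk):
    def cost(p):
        H,L=geo(p);e=0
        for c in("top","side"):
            b,pl=hull(c,H(box)),hull(c,L(plate))
            e+=np.abs(img([b,pl])-masks[c,"housing"]).sum()+np.abs(img([pl])-masks[c,"hatch"]).sum()
            k=np.array(proj(c,L([.125,0,.022])[0]));e+=10*np.linalg.norm(k-pk[c])
        return e
    p0=np.array(p0);r=minimize(cost,p0,method="Nelder-Mead",options=dict(initial_simplex=np.vstack([p0]+[p0+d for d in np.diag([.015,.015,.08,.15])]),maxiter=160))
    return r
E
python3 - <<'E'
from fit import *
M={};pk={}
for c in("top","side"):
    for q in("housing","hatch","knob"):
        r=spotter.outline_of(c,q)[0];M[c,q]=r["pixels"].astype(float)
        if q=="knob":pk[c]=np.argwhere(r["pixels"]).mean(0)
    M[c,"hatch"]=np.maximum(M[c,"hatch"],M[c,"knob"]*0);print(c,pk[c])
k,e=tri(pk["top"],pk["side"]);print("knob",k,e)
cen=onz("top",(192,271),.085);print(cen)
best=None
for w in(-.3,.3):
    r=fit([cen[0],cen[1],w,.65],M,pk);print(r.x,r.fun)
    if best is None or r.fun<best.fun:best=r
np.save("p.npy",best.x);H,L=geo(best.x)
print("grip",L([.125,0,.0275]),"corner",L([.14,.05,.006]))
for c in("top","side"):
    im=cv2.imread(f"pics/{c}0.png");im=cv2.resize(im[120:250,200:330],None,fx=3,fy=3,interpolation=cv2.INTER_CUBIC)
    for P in(H(box),L(plate),L([[.125,-.025,.0275],[.125,.025,.0275]])):
        for q in P:
            a=proj(c,q);cv2.circle(im,(int((a[1]-199.5)*3),int((a[0]-119.5)*3)),2,(0,0,255),-1)
    cv2.imwrite(f"pics/f_{c}.png",im)
cv2.imwrite("pics/f.png",np.hstack([cv2.imread("pics/f_top.png"),cv2.imread("pics/f_side.png")]))
E
```

```text
top [198.53225806 273.25806452]
side [166.04575163 280.07843137]
knob [ 0.47973163 -0.07177281  0.16269921] 0.003149418506023154
[ 0.50320859 -0.06650393  0.085     ]Traceback (most recent call last):
  File "<stdin>", line 12, in <module>
  File "fit.py", line 29, in fit
    p0=np.array(p0);r=minimize(cost,p0,method="Nelder-Mead",options=dict(initial_simplex=np.vstack([p0]+[p0+d for d in np.diag([.015,.015,.08,.15])]),maxiter=160))
                      ~~~~~~~~^^^^^^^^^^^^^^^^^^^^^^^^^^^^^^^^^^^^^^^^^^^^^^^^^^^^^^^^^^^^^^^^^^^^^^^^^^^^^^^^^^^^^^^^^^^^^^^^^^^^^^^^^^^^^^^^^^^^^^^^^^^^^^^^^^^^^
    res = _minimize_neldermead(fun, x0, args, callback, bounds=bounds,
                               **options)
    fxr = func(xr)
    fx = function(np.copy(x), *(wrapper_args + args))
  File "fit.py", line 25, in cost
    b,pl=hull(c,H(box)),hull(c,L(plate))
         ~~~~^^^^^^^^^^
  File "fit.py", line 16, in hull
    a=np.array([proj(cam,q)[::-1] for q in P]);return cv2.convexHull(np.round((a+.5)*S).astype(np.int32))
                ~~~~^^^^^^^
  File "h.py", line 8, in proj
    c=optics.calibration(cam);K=np.array(c["K"]);T=np.array(c["pose"])
ValueError: time passes only in moves, steps and waits
```

```bash
python3 - <<'E'
s=open("h.py").read()
s=s.replace('def ray','''import os,pickle
if not os.path.exists("cal.pkl"): pickle.dump({c:optics.calibration(c) for c in("top","side")},open("cal.pkl","wb"))
CAL=pickle.load(open("cal.pkl","rb"))
def ray''').replace('optics.calibration(cam)','CAL[cam]')
open("h.py","w").write(s)
E
cat > run.py <<'E'
import sys
from fit import *
def measure(tag,new=True,p0=None):
    M={};pk={}
    for c in("top","side"):
        if new: cv2.imwrite(f"pics/{c}{tag}.png",optics.get_image(c))
        for q in("housing","hatch","knob"):
            r=spotter.outline_of(c,q)[0];M[c,q]=r["pixels"].astype(float)
            if q=="knob":pk[c]=np.argwhere(r["pixels"]).mean(0)
    return M,pk
E
python3 - <<'E'
from run import *
M,pk=measure("0",False)
best=None
for w in(-.3,.3):
    r=fit([.503,-.0665,w,.65],M,pk);print(r.x,r.fun)
    if best is None or r.fun<best.fun:best=r
np.save("p.npy",best.x);H,L=geo(best.x)
print("grip",L([.125,0,.0275]),"corner",L([.14,.05,.006]))
for c in("top","side"):
    im=cv2.imread(f"pics/{c}0.png");im=cv2.resize(im[120:250,200:330],None,fx=3,fy=3,interpolation=cv2.INTER_CUBIC)
    for P in(H(box),L(plate),L([[.125,-.025,.0275],[.125,.025,.0275]])):
        for q in P:
            a=proj(c,q);cv2.circle(im,(int((a[1]-199.5)*3),int((a[0]-119.5)*3)),2,(0,0,255),-1)
    cv2.imwrite(f"pics/f_{c}.png",im)
cv2.imwrite("pics/f.png",np.hstack([cv2.imread("pics/f_top.png"),cv2.imread("pics/f_side.png")]))
E
```

```text
[ 0.50572901 -0.06590659  0.25972585  0.45319818] 993.8969496295688
[ 0.50577944 -0.06594241  0.26592295  0.44665059] 999.4549819128393
grip [[ 0.48123819 -0.07241449  0.1664543 ]] corner [[ 0.44626605 -0.02997239  0.15369234]]
```

View pics/f.png

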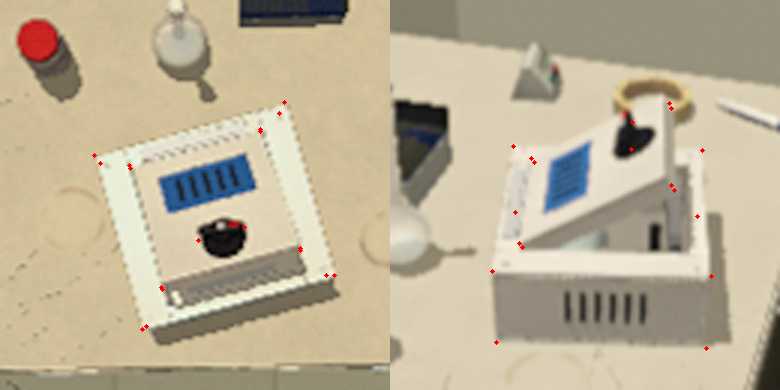

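The fit matches the picture: housing at about (0.506, -0.066), yaw 0.26, hatch about 0.45-0.5 rad. I'll go above hatch_corner with the fingers shut.

```bash
python3 -m creep '0 .67 -.72 0 0;0 .67 -.72 0 0;0 .67 -.72 0 0;0 .67 -.72 0 0;0 .67 -.72 0 0;0 .67 -.72 0 0;0 .67 -.72 0 0;0 .67 -.72 0 0;0 .67 -.72 0 0;0 .67 -.72 0 0' 60; python3 -m creep '0 0 0 0 -1;0 0 0 0 -1;0 0 0 0 -1;0 0 0 0 -1;0 0 0 0 -1;0 0 0 0 -1;0 0 0 0 -1;0 0 0 0 -1;0 0 0 0 -1;0 0 0 0 -1;0 0 0 0 -1;0 0 0 0 -1'; python3 -m creep '0 0 0 0 -1;0 0 0 0 -1;0 0 0 0 -.5;0 0 0 0 0'
```

```text
t: 2.45
position: [0.4458, -0.0276, 0.2317]
eef_rot: [3.141, -0.001, 0.382]
ft_force: [-0.2, -0.4, -0.7]
opening: 0.001
finger_force: 0.0
t: 3.95
position: [0.4451, -0.0293, 0.2315]
eef_rot: [3.141, 0.0, 1.585]
ft_force: [-0.9, 1.5, 0.6]
opening: -0.004
finger_force: 0.0
t: 4.45
position: [0.4451, -0.0293, 0.2315]
eef_rot: [3.141, 0.0, 1.831]
ft_force: [0.1, 0.1, 0.4]
opening: -0.002
finger_force: 0.0
```

```bash
python3 -m creep '0 0 0 .5 0;0 0 0 .5 0;0 0 0 .15 0;0 0 0 .15 0;0 0 0 .15 0;0 0 0 .15 0;0 0 0 .15 0;0 0 0 0 0'; python3 -m creep '0 0 0 .1 0;0 0 0 .1 0;0 0 0 0 0';python3 -m creep '0 0 0 .07 0;0 0 0 0 0'
```

```text
t: 5.45
position: [0.4446, -0.0291, 0.1257]
eef_rot: [-3.14, -0.001, 1.832]
ft_force: [0.6, 0.0, 0.4]
opening: 0.0
finger_force: 0.0
t: 5.82
position: [0.4447, -0.0292, 0.1139]
eef_rot: [-3.141, -0.001, 1.832]
ft_force: [-0.6, -0.7, 0.1]
opening: -0.002
finger_force: 0.0
t: 6.08
position: [0.4448, -0.0293, 0.11]
eef_rot: [-3.141, -0.0, 1.832]
ft_force: [-0.4, -1.0, 0.7]
opening: -0.001
finger_force: 0.4
```

```bash
python3 -m creep '0 0 0 .05 0;0 0 0 0 0'; python3 -m creep '0 0 0 .05 0;0 0 0 0 0';python3 -m creep '0 0 0 -.5 0;0 0 0 -.8 0'; python3 - <<'E'
from run import *
M,pk=measure("1");p=np.load("p.npy")
print(pk)
from scipy.optimize import minimize
r=fit(p,M,pk);print(p,r.x,r.fun)
for c in("top","side"):
    im=cv2.imread(f"pics/{c}1.png");cv2.imwrite(f"pics/g_{c}.png",cv2.resize(im[120:250,200:330],None,fx=3,fy=3,interpolation=cv2.INTER_CUBIC))
cv2.imwrite("pics/g.png",np.hstack([cv2.imread("pics/g_top.png"),cv2.imread("pics/g_side.png")]))
E
```

```text
t: 6.32
position: [0.4448, -0.0293, 0.1071]
eef_rot: [-3.141, -0.0, 1.832]
ft_force: [-1.9, -0.1, 2.7]
opening: -0.0
finger_force: 0.9
t: 6.58
position: [0.4447, -0.0293, 0.104]
eef_rot: [-3.141, -0.0, 1.832]
ft_force: [-2.1, -0.6, 3.3]
opening: 0.003
finger_force: 1.5
t: 6.82
position: [0.4447, -0.029, 0.1817]
eef_rot: [-3.14, -0.002, 1.831]
ft_force: [0.0, -0.4, 0.2]
opening: -0.004
finger_force: 0.0Traceback (most recent call last):
  File "<stdin>", line 2, in <module>
  File "run.py", line 8, in measure
    r=spotter.outline_of(c,q)[0];M[c,q]=r["pixels"].astype(float)
      ~~~~~~~~~~~~~~~~~~~~~~~^^^
IndexError: list index out of range
```

```bash
python3 - <<'E'
from run import *
im=optics.get_image("side")
cv2.imwrite("pics/g.png",cv2.resize(im[110:250,190:330],None,fx=4,fy=4,interpolation=cv2.INTER_CUBIC))
p=np.load("p.npy");p[3]=.145;H,L=geo(p);print("grip",L([.125,0,.0275]),proj("side",L([.125,0,.022])[0]))
for q in("knob","hatch","housing"):
  for r in spotter.outline_of("side",q)[:2]:
    c=np.argwhere(r["pixels"]).mean(0);print(q,r["confidence"],c,r["pixels"].sum())
    if q=="knob":print(onz("side",c,L([.125,0,.022])[0,2]), L([.125,0,.022]))
E
```

```text
grip [[ 0.46251403 -0.07739002  0.13227297]] (np.float64(176.67691057904108), np.float64(286.90267838281835))
knob 0.69 [179.25625 286.80625] 160
[ 0.45855158 -0.06416572  0.12683068] [[ 0.46174597 -0.07759412  0.12683068]]
knob 0.28 [202.62419247 270.51726442] 4489
[0.47098962 0.05852642 0.12683068] [[ 0.46174597 -0.07759412  0.12683068]]
hatch 0.66 [294.25925926 221.55925926] 270
housing 0.96 [202.8359812  270.08100246] 4469
```

View pics/g.png

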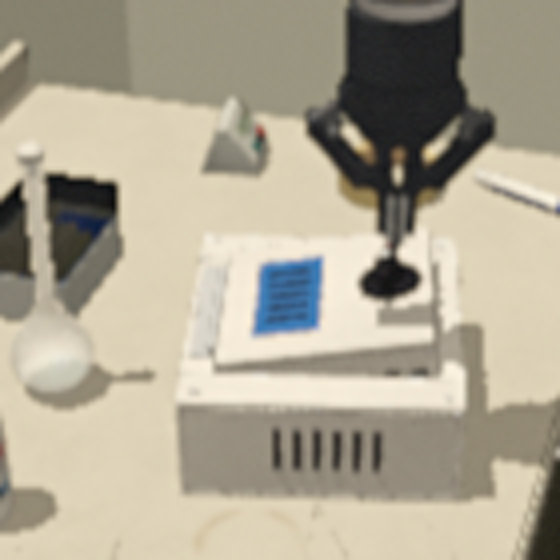

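The hatch is down on its pads, with the fingertips partly covering the knob. I'll step aside for one clear look.

```bash
python3 -m creep '45 -1 0 0 0;45 -1 0 0 0;45 -1 0 0 0;45 -1 0 0 0;45 0 0 0 0'; python3 - <<'E'
from run import *
M,pk=measure("2");p=np.load("p.npy")
k,e=tri(pk["top"],pk["side"]);print(pk,k,e)
r=fit([p[0],p[1],p[2],.2],M,pk);print(p,r.x,r.fun)
x=r.x;H,L=geo(x);print("grip",L([.125,0,.0275]),L([.125,0,.022]))
x[3]=.145;H,L=geo(x);print("grip@.145",L([.125,0,.0275]));np.save("p2.npy",x)
im=cv2.imread("pics/top2.png")[160:240,230:320];im=cv2.resize(im,None,fx=7,fy=7,interpolation=cv2.INTER_CUBIC)
for q in L([[.125,-.025,.0275],[.125,.025,.0275],[.155,.075,.006],[.155,-.075,.006]]):
    a=proj("top",q);cv2.circle(im,(int((a[1]-229.5)*7),int((a[0]-159.5)*7)),2,(0,0,255),-1)
cv2.imwrite("pics/g2.png",im)
E
```

```text
t: 7.85
position: [0.5081, -0.266, 0.1807]
eef_rot: [3.141, 0.002, 1.827]
ft_force: [0.4, 1.1, -0.2]
opening: 0.526
finger_force: 0.0
{'top': array([204.15463918, 274.28865979]), 'side': array([178.71974522, 286.66878981])} [ 0.46174979 -0.0759351   0.12082304] 0.00015260035332766871
[ 0.50572901 -0.06590659  0.25972585  0.45319818] [ 0.50573131 -0.06617374  0.25389989  0.08796236] 5405.436874827207
grip [[ 0.46014047 -0.07800457  0.1253748 ]] [[ 0.4596728  -0.07812593  0.11989606]]
grip@.145 [[ 0.46245016 -0.07740521  0.13227297]]
```

View pics/g2.png

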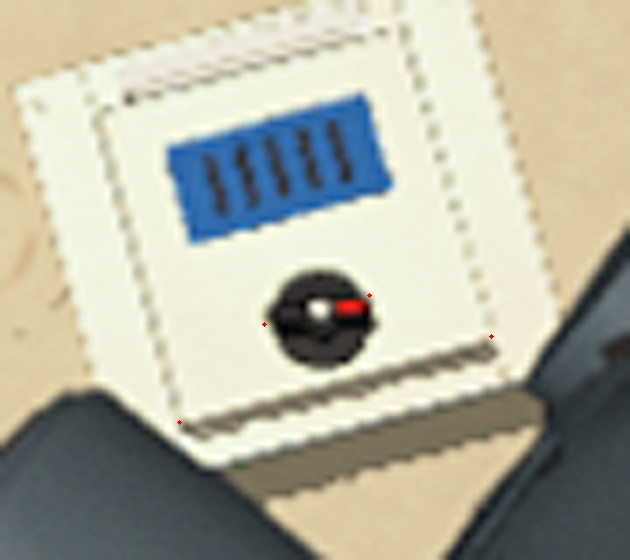

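The wing is turned about 0.2 rad clockwise, with its red end at the right. The hatch rests on its pads, and the knob is at about (0.461, -0.077). I go over it and down.

```bash
python3 -m creep '45 1 0 0 0;45 1 0 0 0;45 1 0 0 0;45 .255 .05 0 0;45 0 0 0 1;45 0 0 0 .8;45 0 0 0 0'; python3 -m creep '45 0 0 .5 0;45 0 0 .3 0;45 0 0 .1 0;45 0 0 .06 0;45 0 0 0 0'
```

```text
t: 9.12
position: [0.4602, -0.072, 0.1824]
eef_rot: [3.14, 0.001, 1.653]
ft_force: [-0.4, -0.3, 0.2]
opening: 0.528
finger_force: 0.0
t: 9.75
position: [0.4598, -0.0719, 0.1248]
eef_rot: [3.141, 0.0, 1.652]
ft_force: [0.5, -0.2, 0.1]
opening: 0.526
finger_force: 0.0
```

```bash
python3 -m creep '45 -.08 .01 .05 0;20 0 0 0 0;20 0 0 0 0' 40; python3 -m creep '0 0 0 0 0;0 0 0 0 0;0 0 0 0 0;0 0 0 0 0' 40; python3 -c "
from workcell import env;o=env.get_obs();print(o['ft_force'],o['ft_torque'],o['opening']*85)"
```

```text
t: 10.12
position: [0.462, -0.0769, 0.1218]
eef_rot: [3.138, 0.001, 1.651]
ft_force: [3.7, 0.8, -2.4]
opening: 0.243
finger_force: 29.0
t: 10.62
position: [0.4619, -0.0769, 0.1218]
eef_rot: [3.138, 0.001, 1.652]
ft_force: [6.4, 1.5, -2.3]
opening: 0.233
finger_force: 39.1
[ 6.38364897  1.51070863 -2.29734588] [ 0.04110856 -0.68697463 -0.01629018] 19.830179323541046
```

```bash
python3 - <<'E'
from h import *
im=optics.get_image("side")
cv2.imwrite("pics/g3.png",cv2.resize(im[130:220,230:330],None,fx=6,fy=6,interpolation=cv2.INTER_CUBIC))
E
```

```text
(no output)
```

View pics/g3.png

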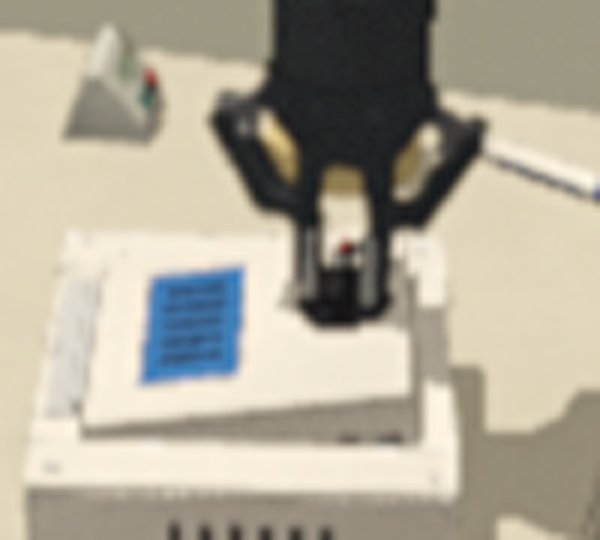

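```bash
cat > s.py <<'E'
from workcell import env
import numpy as np
o=env.get_obs();np.set_printoptions(precision=3,suppress=True)
print(o['ft_force'],o['ft_torque'],'open',round(o['opening']*85.4,2))
E
python3 -m creep '0 0 0 0 .5;0 0 0 0 0' 40;python3 s.py; python3 -m creep '0 0 0 0 .5;0 0 0 0 0';python3 s.py;
```

```text
t: 10.92
position: [0.462, -0.0769, 0.1218]
eef_rot: [3.138, 0.001, 1.601]
ft_force: [5.9, 0.6, -2.9]
opening: 0.237
finger_force: 39.0
[ 5.941  0.619 -2.945] [ 0.117 -0.696 -0.021] open 20.21
t: 11.18
position: [0.4621, -0.0769, 0.1217]
eef_rot: [3.138, 0.001, 1.552]
ft_force: [5.9, 0.8, -3.6]
opening: 0.235
finger_force: 38.9
[ 5.875  0.809 -3.56 ] [ 0.098 -0.808  0.186] open 20.06
```

The knob turns with the gripper, and 0.19 N m of light resistance comes up at about 0.28 rad. I back off a little, then press down in small steps.

```bash
python3 -m creep '0 0 0 0 -.6;0 0 0 .02 0;0 0 -.005 .02 0;0 0 -.005 .02 0;0 0 0 0 0' 60;python3 s.py; python3 -m creep '0 -.001 -.006 .02 0;0 -.001 -.006 .02 0;0 0 0 0 0';python3 s.py
```

```text
t: 11.8
position: [0.4611, -0.0771, 0.1184]
eef_rot: [3.138, 0.001, 1.611]
ft_force: [4.7, -0.2, 2.3]
opening: 0.224
finger_force: 57.9
[ 4.691 -0.175  2.297] [-0.052 -1.008  0.13 ] open 19.14
t: 12.18
position: [0.4607, -0.0773, 0.1162]
eef_rot: [3.138, 0.002, 1.611]
ft_force: [5.6, -0.4, 3.8]
opening: 0.222
finger_force: 57.8
[ 5.572 -0.449  3.774] [ 0.04  -1.177 -0.015] open 18.98
```

```bash
for i in 1; do python3 -m creep '0 0 0 0 .5;0 0 0 0 0';python3 s.py; done; python3 -m creep '0 0 0 0 .4;0 0 0 0 0';python3 s.py
```

```text
t: 12.42
position: [0.4608, -0.0773, 0.1162]
eef_rot: [3.137, 0.002, 1.562]
ft_force: [5.6, -0.1, 3.7]
opening: 0.221
finger_force: 57.6
[ 5.641 -0.134  3.664] [-0.014 -1.243  0.125] open 18.85
t: 12.68
position: [0.4609, -0.0773, 0.1161]
eef_rot: [3.137, 0.002, 1.523]
ft_force: [6.3, 0.0, 2.3]
opening: 0.225
finger_force: 57.4
[6.303 0.043 2.316] [ 0.008 -1.315  0.333] open 19.23
```

```bash
python3 -m creep '0 0 0 0 -.2;0 0 0 0 0';python3 s.py; python3 -m creep '0 0 -.003 .008 0;0 0 -.003 .008 0;0 0 0 0 0';python3 s.py;  python3 -m creep '0 0 -.003 .008 0;0 0 -.003 .008 0;0 0 0 0 0';python3 s.py
```

```text
t: 12.92
position: [0.4608, -0.0773, 0.1161]
eef_rot: [3.137, 0.002, 1.543]
ft_force: [5.7, -0.3, 3.4]
opening: 0.222
finger_force: 57.5
[ 5.712 -0.264  3.44 ] [ 0.003 -1.232  0.273] open 18.96
t: 13.3
position: [0.4608, -0.0773, 0.1158]
eef_rot: [3.136, 0.002, 1.543]
ft_force: [5.0, 1.3, 8.6]
opening: 0.223
finger_force: 58.0
[5.013 1.348 8.613] [ 0.089 -1.207  0.319] open 19.06
t: 13.68
position: [0.4607, -0.0773, 0.1152]
eef_rot: [3.136, 0.002, 1.542]
ft_force: [5.6, 1.0, 10.9]
opening: 0.223
finger_force: 58.3
[ 5.625  0.986 10.883] [ 0.155 -1.243  0.19 ] open 19.04
```

```bash
python3 -m creep '0 0 0 0 -.4;0 0 0 0 0';python3 s.py; python3 -m creep '0 0 0 0 -.4;0 0 0 0 0';python3 s.py
```

```text
t: 13.92
position: [0.4605, -0.0773, 0.1149]
eef_rot: [3.136, 0.002, 1.582]
ft_force: [5.9, -0.6, 8.4]
opening: 0.221
finger_force: 58.1
[ 5.888 -0.608  8.37 ] [ 0.085 -1.257  0.099] open 18.86
t: 14.18
position: [0.4603, -0.0773, 0.1147]
eef_rot: [3.137, 0.002, 1.622]
ft_force: [5.5, 0.5, 7.9]
opening: 0.221
finger_force: 57.9
[5.491 0.464 7.909] [ 0.031 -1.217  0.087] open 18.88
```

```bash
python3 -m creep '0 0 -.003 .008 0;0 0 -.003 .008 0;0 0 0 0 0';python3 s.py;  python3 -m creep '0 0 -.003 .008 -.2;0 0 -.003 .008 -.2;0 0 0 0 0';python3 s.py
```

```text
t: 14.55
position: [0.4601, -0.0774, 0.1138]
eef_rot: [3.136, 0.002, 1.621]
ft_force: [5.3, 0.8, 8.1]
opening: 0.225
finger_force: 57.8
[5.3   0.759 8.101] [ 0.034 -1.32   0.031] open 19.25
t: 14.92
position: [0.4599, -0.0775, 0.113]
eef_rot: [3.136, 0.003, 1.661]
ft_force: [4.9, -0.5, 9.0]
opening: 0.225
finger_force: 57.8
[ 4.889 -0.509  8.962] [ 0.108 -1.25   0.075] open 19.21
```

```bash
python3 -m creep '0 0 0 0 .6;0 0 0 0 .5;0 0 0 0 0';python3 s.py;  python3 -m creep '0 0 -.002 .008 0;0 0 -.002 .008 0;0 0 0 0 0';python3 s.py
```

```text
t: 15.3
position: [0.4601, -0.0775, 0.113]
eef_rot: [3.135, 0.002, 1.552]
ft_force: [4.6, 0.6, 8.3]
opening: 0.223
finger_force: 57.6
[4.609 0.601 8.327] [ 0.103 -1.447  0.252] open 19.07
t: 15.68
position: [0.4601, -0.0775, 0.1125]
eef_rot: [3.135, 0.002, 1.552]
ft_force: [4.8, 0.5, 12.2]
opening: 0.223
finger_force: 58.1
[ 4.774  0.478 12.17 ] [ 0.201 -1.46   0.215] open 19.05
```

```bash
python3 -m creep '0 0 -.002 .008 0;0 0 -.002 .008 0;0 0 0 0 0';python3 s.py;  python3 -m creep '0 0 -.002 .008 0;0 0 -.002 .008 0;0 0 0 0 0';python3 s.py
```

```text
t: 16.05
position: [0.4599, -0.0776, 0.1116]
eef_rot: [3.134, 0.003, 1.552]
ft_force: [3.7, 1.0, 13.1]
opening: 0.223
finger_force: 58.1
[ 3.718  1.024 13.141] [ 0.16  -1.433  0.234] open 19.07
t: 16.42
position: [0.4597, -0.0776, 0.1107]
eef_rot: [3.134, 0.003, 1.552]
ft_force: [4.5, 0.5, 13.1]
opening: 0.228
finger_force: 58.1
[ 4.507  0.534 13.11 ] [ 0.052 -1.51   0.216] open 19.47
```

```bash
python3 -m creep '0 0 -.002 .008 0;0 0 -.002 .008 0;0 0 0 0 0';python3 s.py;  python3 -m creep '0 0 -.002 .008 0;0 0 -.002 .008 0;0 0 0 0 0';python3 s.py
```

```text
t: 16.8
position: [0.4588, -0.0779, 0.1087]
eef_rot: [3.137, 0.002, 1.552]
ft_force: [6.3, -1.6, 2.5]
opening: 0.22
finger_force: 61.4
[ 6.269 -1.618  2.462] [-0.243 -0.754  0.012] open 18.75
t: 17.18
position: [0.4587, -0.0779, 0.1076]
eef_rot: [3.137, 0.002, 1.551]
ft_force: [6.9, -1.4, 4.1]
opening: 0.221
finger_force: 61.3
[ 6.863 -1.386  4.083] [-0.264 -0.79   0.015] open 18.85
```

```bash
python3 -m creep '0 0 -.002 .008 0;0 0 -.002 .008 0;0 0 0 0 0';python3 s.py;  python3 -m creep '0 0 -.002 .008 0;0 0 -.002 .008 0;0 0 0 0 0';python3 s.py
```

```text
t: 17.55
position: [0.4586, -0.078, 0.1068]
eef_rot: [3.136, 0.003, 1.551]
ft_force: [7.1, -2.5, 3.9]
opening: 0.221
finger_force: 61.3
[ 7.126 -2.466  3.869] [-0.294 -0.911  0.007] open 18.86
t: 17.92
position: [0.4585, -0.078, 0.1059]
eef_rot: [3.136, 0.003, 1.551]
ft_force: [6.0, -2.0, 5.1]
opening: 0.222
finger_force: 61.4
[ 5.974 -1.986  5.117] [-0.259 -0.944 -0.004] open 18.97
```

```bash
python3 -m creep '0 0 0 0 .5;0 0 0 0 0';python3 s.py;  python3 -m creep '0 0 0 0 .4;0 0 0 0 0';python3 s.py
```

```text
t: 18.18
position: [0.4585, -0.078, 0.1059]
eef_rot: [3.136, 0.002, 1.501]
ft_force: [6.2, -2.1, 5.1]
opening: 0.225
finger_force: 61.4
[ 6.236 -2.123  5.088] [-0.253 -0.956 -0.021] open 19.22
t: 18.42
position: [0.4586, -0.078, 0.1059]
eef_rot: [3.135, 0.002, 1.461]
ft_force: [6.9, -1.5, 5.8]
opening: 0.221
finger_force: 61.4
[ 6.945 -1.531  5.832] [-0.257 -0.973 -0.057] open 18.92
```

```bash
python3 -m creep '0 0 0 0 .5;0 0 0 0 0';python3 s.py;  python3 -m creep '0 0 0 0 .5;0 0 0 0 0';python3 s.py
```

```text
t: 18.68
position: [0.4587, -0.078, 0.1059]
eef_rot: [3.135, 0.002, 1.411]
ft_force: [6.8, -2.2, 4.5]
opening: 0.221
finger_force: 61.3
[ 6.839 -2.232  4.516] [-0.221 -1.04  -0.001] open 18.89
t: 18.92
position: [0.4588, -0.078, 0.106]
eef_rot: [3.135, 0.002, 1.361]
ft_force: [6.3, -1.8, 5.5]
opening: 0.22
finger_force: 61.3
[ 6.288 -1.767  5.46 ] [-0.23  -1.088 -0.006] open 18.83
```

```bash
python3 -m creep '0 0 0 0 .5;0 0 0 0 0';python3 s.py;  python3 -m creep '0 0 0 0 .5;0 0 0 0 0';python3 s.py
```

```text
t: 19.18
position: [0.4589, -0.078, 0.106]
eef_rot: [3.135, 0.001, 1.311]
ft_force: [7.7, -1.0, 4.6]
opening: 0.224
finger_force: 61.3
[ 7.676 -1.033  4.581] [-0.255 -1.089 -0.027] open 19.11
t: 19.42
position: [0.4589, -0.0781, 0.1059]
eef_rot: [3.134, 0.001, 1.261]
ft_force: [7.6, -2.3, 4.1]
opening: 0.225
finger_force: 61.3
[ 7.553 -2.276  4.102] [-0.181 -1.096  0.03 ] open 19.25
```

```bash
python3 - <<'E'
from h import *
im=optics.get_image("side")
cv2.imwrite("pics/g4.png",cv2.resize(im[130:220,230:330],None,fx=6,fy=6,interpolation=cv2.INTER_CUBIC))
E
```

```text
(no output)
```

View pics/g4.png

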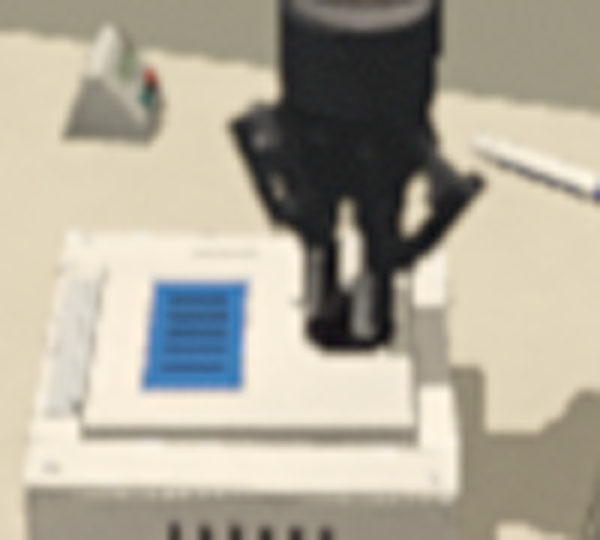

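The side view shows the hatch nearly level. The knob turns freely past the contact angle, so the tongue has slipped in and I keep turning.

```bash
python3 -m creep '0 0 0 0 .5;0 0 0 0 .5;0 0 0 0 0';python3 s.py;  python3 -m creep '0 0 0 0 .5;0 0 0 0 .5;0 0 0 0 0';python3 s.py
```

```text
t: 19.85
position: [0.4591, -0.0781, 0.106]
eef_rot: [3.134, 0.0, 1.161]
ft_force: [7.2, -2.6, 3.7]
opening: 0.223
finger_force: 61.2
[ 7.198 -2.597  3.677] [-0.234 -1.183  0.027] open 19.05
t: 20.23
position: [0.4593, -0.0782, 0.106]
eef_rot: [3.134, -0.001, 1.061]
ft_force: [6.9, -1.4, 5.5]
opening: 0.223
finger_force: 61.2
[ 6.899 -1.4    5.527] [-0.235 -1.225 -0.046] open 19.06
```

```bash
python3 -m creep '0 0 0 0 .5;0 0 0 0 .5;0 0 0 0 0';python3 s.py;  python3 -m creep '0 0 0 0 .5;0 0 0 0 .5;0 0 0 0 0';python3 s.py
```

```text
t: 20.6
position: [0.4594, -0.0783, 0.106]
eef_rot: [3.133, -0.002, 0.961]
ft_force: [7.1, -1.5, 4.5]
opening: 0.222
finger_force: 61.2
[ 7.144 -1.505  4.488] [-0.292 -1.246 -0.031] open 18.95
t: 20.98
position: [0.4596, -0.0784, 0.1061]
eef_rot: [3.133, -0.002, 0.861]
ft_force: [7.8, -2.0, 4.0]
opening: 0.222
finger_force: 61.2
[ 7.822 -1.997  4.037] [-0.335 -1.248 -0.056] open 18.92
```

```bash
python3 -m creep '0 0 0 0 .5;0 0 0 0 .5;0 0 0 0 .5;0 0 0 0 .5;0 0 0 0 0';python3 s.py;  python3 -m creep '0 0 0 0 .5;0 0 0 0 .5;0 0 0 0 .5;0 0 0 0 0';python3 s.py
```

```text
t: 21.6
position: [0.4598, -0.0787, 0.1061]
eef_rot: [3.133, -0.004, 0.661]
ft_force: [8.6, -3.1, 4.2]
opening: 0.223
finger_force: 61.1
[ 8.63  -3.108  4.21 ] [-0.49  -1.302 -0.004] open 19.02
t: 22.1
position: [0.46, -0.0789, 0.1062]
eef_rot: [3.133, -0.006, 0.511]
ft_force: [7.4, -2.8, 4.8]
opening: 0.221
finger_force: 61.1
[ 7.427 -2.824  4.769] [-0.653 -1.318  0.023] open 18.91
```

```bash
python3 -m creep '0 0 0 0 .5;0 0 0 0 .5;0 0 0 0 0';python3 s.py;  python3 -m creep '0 0 0 0 .5;0 0 0 0 0';python3 s.py
```

```text
t: 22.48
position: [0.4601, -0.0791, 0.1062]
eef_rot: [3.133, -0.006, 0.412]
ft_force: [7.3, -3.5, 4.8]
opening: 0.222
finger_force: 61.1
[ 7.273 -3.477  4.848] [-0.81  -1.286 -0.015] open 18.96
t: 22.72
position: [0.4601, -0.0791, 0.1062]
eef_rot: [3.133, -0.007, 0.362]
ft_force: [7.7, -3.7, 4.8]
opening: 0.224
finger_force: 61.1
[ 7.678 -3.737  4.788] [-0.863 -1.351  0.002] open 19.12
```

```bash
python3 -m creep '0 0 0 0 .5;0 0 0 0 0';python3 s.py;  python3 -m creep '0 0 0 0 .4;0 0 0 0 0';python3 s.py;  python3 -m creep '0 0 0 0 .3;0 0 0 0 0';python3 s.py
```

```text
t: 22.98
position: [0.4602, -0.0792, 0.1062]
eef_rot: [3.134, -0.007, 0.312]
ft_force: [8.4, -4.4, 4.2]
opening: 0.222
finger_force: 61.1
[ 8.448 -4.352  4.22 ] [-0.914 -1.3   -0.037] open 18.99
t: 23.22
position: [0.4602, -0.0793, 0.1062]
eef_rot: [3.134, -0.008, 0.272]
ft_force: [7.0, -4.8, 4.4]
opening: 0.221
finger_force: 61.1
[ 7.002 -4.809  4.353] [-0.992 -1.315 -0.023] open 18.84
t: 23.48
position: [0.4602, -0.0793, 0.1062]
eef_rot: [3.134, -0.008, 0.242]
ft_force: [7.1, -4.6, 3.7]
opening: 0.221
finger_force: 61.1
[ 7.082 -4.602  3.718] [-1.018 -1.234  0.015] open 18.89
```

```bash
python3 -m creep '0 0 0 0 .5;0 0 0 0 0';python3 s.py;  python3 -m creep '0 0 0 0 .4;0 0 0 0 0';python3 s.py;  python3 -m creep '0 0 0 0 .3;0 0 0 0 0';python3 s.py
```

```text
t: 23.72
position: [0.4602, -0.0794, 0.1062]
eef_rot: [3.134, -0.008, 0.195]
ft_force: [7.1, -4.4, 4.2]
opening: 0.224
finger_force: 61.1
[ 7.116 -4.359  4.158] [-0.952 -1.304  0.624] open 19.17
t: 23.98
position: [0.458, -0.0795, 0.106]
eef_rot: [3.135, -0.003, 0.154]
ft_force: [3.4, -8.0, 6.7]
opening: 0.227
finger_force: 61.9
[ 3.439 -7.999  6.655] [-1.552 -0.408 -0.076] open 19.38
t: 24.22
position: [0.458, -0.0795, 0.106]
eef_rot: [3.136, -0.004, 0.123]
ft_force: [2.7, -9.2, 7.6]
opening: 0.221
finger_force: 61.9
[ 2.745 -9.215  7.608] [-1.502 -0.402 -0.014] open 18.9
```

The stop came at about 1.57: 0.6 N m, then the grip slipped a little. I let the hatch rise gently against the latch, open, and retreat.

```bash
python3 -m creep '0 0 0 -.02 0;0 0 0 -.02 0;0 0 0 0 0';python3 s.py; python3 -m creep '50 0 0 0 0;50 0 0 0 0;50 0 0 0 0;50 0 0 0 0'; python3 -m creep '50 0 0 -.2 0;50 0 0 -.5 0;50 0 0 -1 0;50 0 0 -1 0;50 -1 0 0 0;50 -1 0 0 0;50 -1 1 0 0;50 -.5 1 0 0;50 0 1 0 0;50 0 0 0 0'; python3 s.py;python3 - <<'E'
from h import *
a=optics.get_image("side");b=optics.get_image("top")
f=lambda i,r,c:cv2.resize(i[r:r+90,c:c+90],(400,400),interpolation=cv2.INTER_CUBIC)
cv2.imwrite("pics/g5.png",np.hstack([f(a,145,230),f(b,150,230)]))
E
```

```text
t: 24.6
position: [0.458, -0.0795, 0.1067]
eef_rot: [3.136, -0.003, 0.123]
ft_force: [7.1, -8.5, -10.1]
opening: 0.228
finger_force: 60.2
[  7.115  -8.516 -10.149] [-1.602 -0.953 -0.033] open 19.47
t: 25.1
position: [0.4553, -0.0762, 0.1073]
eef_rot: [-3.141, 0.001, 0.122]
ft_force: [0.3, 0.1, 0.3]
opening: 0.586
finger_force: 0.0
t: 26.35
position: [0.2853, -0.2637, 0.2706]
eef_rot: [3.137, -0.002, 0.117]
ft_force: [0.9, 0.9, -0.0]
opening: 0.582
finger_force: 0.0
[ 0.902  0.925 -0.048] [ 0.004  0.001 -0.001] open 49.71
```

View pics/g5.png

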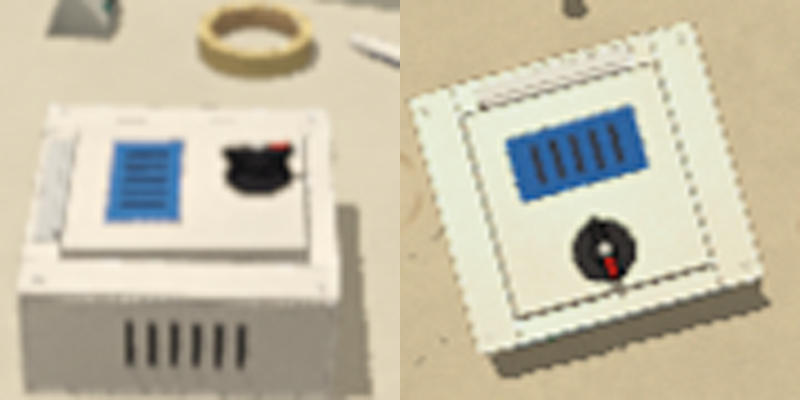

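The picture shows the hatch lying down by itself. The red mark at about (612, 265) in the right crop points straight to the housing's front. The arm is clear, so I hand it in.

```bash
python3 -c "
from workcell import env;print(env.sign_off())"
```

```text
the job is handed in; nothing more can be done
None
```

The hatch is down and latched with the knob turned to its stop, the gripper has let go and the arm is clear; I handed the job in at about 26 s, and no verdict came back.

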